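# Put the drill chuck away and shut the drawer

### The arm

A 6-joint arm with a two-finger parallel gripper is mounted at the origin on the work surface. World frame = base frame: x ahead of the robot, y to its left, z up, the work surface at z = 0. Lengths are in m, angles in degrees, forces in N, time in s.
With the tool pointing down it reaches from about 0.275 to 0.875 m from the base axis. Payload 12.5 kg.
Tool frame: the origin (TCP) lies between the finger pads; the fingertips stand 14 mm ahead of it and the grasp point (between the pads) lies 5 mm behind it; z points along the fingers, y is the line along which they close (so a half turn about z gives the same grasp; the last joint's range is limited). The gripper opens to 85 mm and grips with 20 to 120 N. Pads are 22 mm wide; open, the fingers measure 114 mm over their backs; the gripper's body (76 mm by 85 mm) begins 54 mm behind the grasp point. The pads swing forward as they close: fully open they stand 13 mm farther back than shut.
Start: joints at [64.309, 20.094, 94.641, -0, 65.266, -4.847], TCP at [0.196, 0.514, 0.212] pointing down, gripper open.
Joint ranges: [-157.81, 157.81], [-45, 120.19], [0.68, 151.7], [-89.99, 269.99], [4.06, 180], [-164.3, 164.3]. Speed limits (degrees/s): [127.2, 127.2, 159.86, 180, 180, 180].

### API

Orientations are given as a 3x3 rotation matrix whose columns are the frame's x, y, z axes.
In Python, from workcell import env gives the robot as it stands.
- The arm moves only by the tool carry_out, never from a script. Its argument "rows" is a list of rows, each a list of 5 numbers: the shift along the tool's x, y, z in units of 25 cm (1.0 is 25 cm), then the turn about the tool's z in units of 360 degrees (1.0 is 360 degrees), then the opening, from -1 (shut) to 1 (fully open). In form: [[tx, ty, tz, spin, hand], ...]. A call has 1 to 12 rows; each row is the pose to reach, as a shift and turn from the pose commanded when the call began, along the tool's axes at that moment, turning the shorter way round; what a row does not reach only later rows make up. A row lasts 1/12 s, in which the tool goes at most 41.7 mm and 7.16 degrees, less where a joint would pass 70% of its speed; a pose out of reach is approached as far as the arm can. A call with a number of a shift or a turn outside -1 to 1 is refused whole. A call with a gripper value outside its range is refused whole. The fingers move at their own pace and stop on an object; the grip force is fixed at half the most. Time passes only in rows, so rows that repeat a pose let the fingers close. It gives the time, the measured TCP pose, the force, the opening and the grip force at its end, in the units of the state.
- env.observe(): the state, without advancing time (a new reading comes with each control period).
- env.camera(name): name is "scene" or "top" or "wrist"; returns (picture, depth): 420x560x3 uint8, red, green, blue; 420x560 float32, m along the optical axis (not along the pixel's ray), 0 where there is no reading.
- env.camera_params(name): a dict with "camera_matrix" (3x3 intrinsics, pixels), "D" ([k1, k2, p1, p2, k3] as OpenCV has them; the pictures are not rectified), "extrinsics" (4x4, takes a point from world to camera coordinates); the wrist camera has in their place "tool_from_camera" (4x4, takes a point from camera to tool coordinates, whose origin is the TCP and whose axes are the flange's). Camera axes: x right, y up, looking along -z (the intrinsics and any distortion apply to the point x, -y, -z); pixel columns grow to the right and rows downward; lengths in m; the calibration is good to about 2 mm. A picture is of the moment at which its call begins: read the wrist's pose just before it. camera_params takes no time and is no camera call.
- env.close_job(): hands the job in; it is judged then, once.
The state is a dict: "time": time; "joint_positions": joint angles; "joint_velocities": joint speeds; "tau": joint torques, N m; "tcp_pos": TCP position; "ee_rot": TCP orientation; "contact_force": force on the tool from outside, world axes, zero at the start; "moment": the same for the moment, N m; "gripper_width": opening from 0.0 (shut) to 1.0 (fully open); "gripper_force": force on a finger pad.
Only numpy, scipy, OpenCV 4.12 (cv2) and the standard library are available. Lean on these libraries where they do the work, as an engineer would, in place of code of your own. Each camera call takes 0.05 s, during which the arm holds its last target. There are 200 camera calls.

### The job

Stand the drill chuck, jaws up, on the floor of the open top drawer of the small steel bench cabinet and let go of it. Then push the drawer fully shut, with the chuck still standing inside.

Things in the scene. Friction and masses are not known exactly. Their poses are not given: they have to be found in the camera images.
- chuck_center (a point): Steel drill chuck standing loose, jaws up, 62 mm tall, 0.4 kg: sleeve 41 mm in diameter from 5 to 36 mm above its flat foot, with two dark rings; above it a cone narrowing to 21 mm, topped by three dark jaws. Stands in any order among a plain bush with a bore, a hole saw and a tin of like size. Point: on its axis, 30 mm above the foot; grip here. z: up to the jaws.
- drawer_spot (a point): Free spot on the floor of the steel cabinet's open top drawer, about 110 mm above the bench; moves with it. x: into the cabinet, y: left, z: up. Drawer walls 68 mm high. Free floor: 59 mm to the front, 91 right, 91 left to a fixed 26 mm high rack of drill bits. With the drawer out by q, the cabinet's front edge is q - 59 mm behind this point, the cabinet's top 90 mm above it.
- cab_drawer0_handle (a point): Middle of the top drawer's bar handle: level round bar 11 mm thick, 120 mm long, 35 mm in front of the drawer's front panel, about 162 mm above the bench, 26 mm below the panel's top edge. x: into the cabinet (the way it shuts), y: left along the bar, z: up. Push the bar or the panel. The cabinet (250 deep, 260 wide, 200 mm tall) is fixed.
- cab_drawer0 (a joint): How far the top drawer is pulled out, m: 0 is fully shut against its stop; it starts 0.13 to 0.165 out. It slides straight along the handle point's x, with about 1 N of friction, and stays where it is left; no latch. Moves the handle and the spot by the same amount.
Not all that is in view belongs to the job. What is shaped like the part that bears chuck_center but blue or orange is not meant.

How it is judged:
By the outcome, as a careful person would: the job done as asked, in the order asked, and still so for the second after the job is handed in, with the robot touching nothing.
It also fails if it takes over 53 s, if anything falls off the work surface, if the arm or the gripper's body presses on something with over 40 N, if the wrist force passes 120 N, or if a joint passes its speed limit or range.

## Working session

There is one attempt and no reset: what is moved stays moved. The work goes in short steps, Python scripts to look and compute and a tool call to move; the robot and the scene stay as the last step left them, time stands still between calls to the robot, and variables do not carry over. Pictures are saved under pics/ and viewed, at most 10 in all, crops included, and the job is handed in when it is done.

Besides the shell and the picture viewer there is one more tool, called after "Emit:" as name([rows], argument=value, ...), one row to a line, values as JSON. carry_out: Moves the arm, as the interface text tells. Shifts and turns lie within -1 to 1; 1 stands for 25 cm of shift or 360 degrees of turn. Its arguments: {"type":"object","properties":{"rows":{"type":"array","items":{"type":"array","items":{"type":"number"}}}},"required":["rows"]}

```bash
mkdir -p pics; cat > h.py <<'E'
import numpy as np, cv2
from workcell import env
def world(name, uv, depth, P=None):
    "pixels (N,2), depth (N) -> world points (N,3)"
    p=P or env.camera_params(name); K=np.array(p["camera_matrix"],float); D=np.array(p["D"],float)
    n=cv2.undistortPoints(np.array(uv,float).reshape(-1,1,2),K,D).reshape(-1,2); d=np.array(depth).reshape(-1)
    c=np.c_[n[:,0]*d,-n[:,1]*d,-d,np.ones(len(d))]
    return (np.linalg.inv(np.array(p["extrinsics"]))@c.T).T[:,:3]
def cloud(name,dep):
    v,u=np.mgrid[:420,:560]; w=world(name,np.c_[u.ravel(),v.ravel()],dep.ravel()).reshape(420,560,3)
    w[dep==0]=np.nan; return w
E
python3 - <<'E'
from h import *
s=env.observe();print(s)
for n in("scene","top"):
    a,d=env.camera(n); cv2.imwrite(f"pics/{n}.png",a[:,:,::-1]); np.savez(f"{n}.npz",a=a,d=d,w=cloud(n,d)); print(n,(d>0).mean(),env.camera_params(n)["D"])
E
```

```text
{'time': 0.0, 'joint_positions': array([ 6.43063710e+01,  2.01235461e+01,  9.46780739e+01,  2.58736469e-03,
        6.52645623e+01, -4.84648331e+00]), 'joint_velocities': array([ 0.1435116 ,  0.11544212, -0.03296812, -0.01257569,  0.05100172,
        0.04718733]), 'tau': array([-1.59052943e-03, -5.06100762e+01, -2.91404432e+01, -2.25724912e-04,
        4.50967127e-03, -3.71909300e-05]), 'tcp_pos': array([0.19553553, 0.51368718, 0.21185854]), 'ee_rot': array([[-9.34526391e-01,  3.55893433e-01, -5.37762770e-04],
       [ 3.55893812e-01,  9.34525841e-01, -1.02310633e-03],
       [ 1.38436382e-04, -1.14750631e-03, -9.99999332e-01]]), 'contact_force': array([ 0.43670712, -0.40728666,  0.19839129]), 'moment': array([-0.04842219, -0.03655701, -0.07010429]), 'gripper_force': 0.0, 'gripper_width': 0.9994118837744721}
scene 0.995922619047619 [-0.11069748  0.          0.          0.          0.        ]
top 0.9962244897959184 [-0.08899099  0.          0.          0.          0.        ]
```

View pics/scene.png

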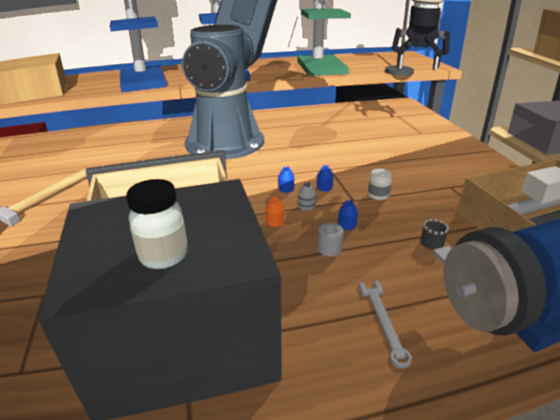

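View pics/top.png

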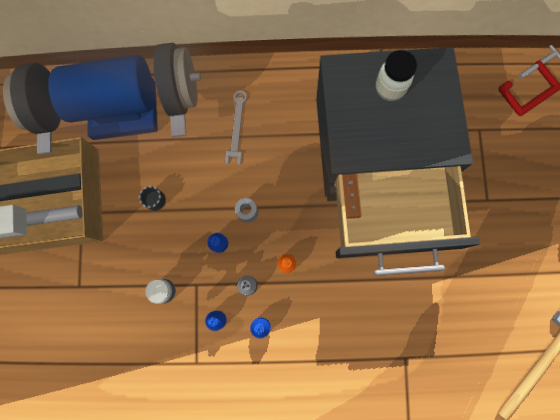

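The top view shows the chuck at about (247,286), with decoys at (287,262), (218,242), (215,321) and (260,328). The drawer is open toward the robot, with its handle bar from (378,270) to (444,268) and its floor around (400,205). The scene view shows the chuck at (307,195).

```bash
python3 - <<'E'
from h import *
t=np.load("top.npz");w=t["w"];s=np.load("scene.npz")
def ob(w,c,r,lo,hi):
    v,u=np.mgrid[:420,:560]; m=((u-c[0])**2+(v-c[1])**2<r*r)&(w[...,2]>lo)&(w[...,2]<hi)
    return w[m]
for n,c in dict(chuck=(247,286),org=(287,262),b1=(218,242),b2=(215,321),b3=(260,328),bush=(246,209),tin=(160,291)).items():
    p=ob(w,c,16,.01,.12); q=p[p[:,2]>p[:,2].max()-.015]
    r=p[(p[:,2]>.02)&(p[:,2]<.037)]
    print(n,len(p),p.max(0).round(3),p.min(0).round(3),"top mean",q.mean(0).round(4))
p=ob(s["w"],(307,197),14,.01,.12);q=p[p[:,2]>p[:,2].max()-.015];print("scene chuck",p.max(0),p.min(0),q.mean(0))
# chuck by circle centers in two views
for px in [(380,270),(411,269),(442,268),(340,255),(408,250),(474,242),(400,205),(420,220),(352,195),(345,180),(349,215),(330,200),(345,168),(467,163),(395,168),(340,210),(463,200),(390,150),(400,67)]:
    print(px,w[px[1],px[0]].round(4))
# bar points
v,u=np.mgrid[:420,:560]; m=(u>374)&(u<448)&(v>258)&(v<280)&(w[...,2]>.13);b=w[m];print("bar",len(b),b.max(0),b.min(0))
m=(u>360)&(u<455)&(v>185)&(v<235)&(w[...,2]>.09)&(w[...,2]<.13);b=w[m];print("floor",len(b),b.mean(0),b[:,2].std())
import scipy.ndimage
# front panel top: fit line
m=(u>335)&(u<482)&(v>235)&(v<262)&(w[...,2]>.178)&(w[...,2]<.2);b=w[m];print("panel",len(b),b.max(0),b.min(0)); pf=np.polyfit(b[:,1],b[:,0],1);print(pf,np.degrees(np.arctan(pf[0])))
m=(u>315)&(u<475)&(v>40)&(v<180)&(w[...,2]>.19)&(w[...,2]<.215);b=w[m];xy=b[:,:2].astype(np.float32);print("cab",cv2.minAreaRect(xy*1000),cv2.boxPoints(cv2.minAreaRect(xy*1000)),b[:,2].mean())
E
```

```text
chuck 322 [0.442 0.16  0.065] [0.402 0.119 0.013] top mean [0.4214 0.1391 0.0561]
org 291 [0.484 0.075 0.067] [0.446 0.034 0.015] top mean [0.4651 0.0539 0.0567]
b1 308 [0.534 0.224 0.065] [0.495 0.183 0.012] top mean [0.5139 0.203  0.0565]
b2 325 [0.369 0.226 0.064] [0.329 0.188 0.014] top mean [0.349  0.2079 0.055 ]
b3 338 [0.352 0.134 0.064] [0.311 0.093 0.013] top mean [0.3314 0.1136 0.0557]
bush 388 [0.606 0.161 0.052] [0.559 0.115 0.01 ] top mean [0.5815 0.1383 0.048 ]
tin 599 [0.438 0.348 0.066] [0.387 0.298 0.01 ] top mean [0.4131 0.3238 0.06  ]
scene chuck [0.44424192 0.15667442 0.06084237] [0.41225268 0.1177054  0.01029837] [0.42770827 0.135979   0.05259272]
(380, 270) [ 0.4393 -0.1181  0.1663]
(411, 269) [ 0.4391 -0.1748  0.1668]
(442, 268) [ 0.4388 -0.2314  0.1687]
(340, 255) [ 0.4686 -0.0462  0.1716]
(408, 250) [ 0.4732 -0.1693  0.1762]
(474, 242) [ 0.4823 -0.2873  0.1881]
(400, 205) [ 0.5678 -0.176   0.1129]
(420, 220) [ 0.5369 -0.2145  0.1098]
(352, 195) [ 0.5829 -0.0764  0.1522]
(345, 180) [ 0.6178 -0.0672  0.1308]
(349, 215) [ 0.5478 -0.0711  0.1325]
(330, 200) [ 0.5985 -0.0441  0.0316]
(345, 168) [ 0.6227 -0.0598  0.202 ]
(467, 163) [ 0.6264 -0.2848  0.199 ]
(395, 168) [ 0.6201 -0.1505  0.2013]
(340, 210) [ 0.5552 -0.0525  0.1493]
(463, 200) [ 0.5617 -0.2784  0.178 ]
(390, 150) [ 0.6544 -0.144   0.201 ]
(400, 67) [ 0.7726 -0.1522  0.2891]
bar 497 [ 0.45948996 -0.10850785  0.17255556] [ 0.43043109 -0.23655701  0.15817823]
floor 4530 [ 0.55744258 -0.18968894  0.11081561] 0.002427944805183497
panel 1462 [ 0.50202278 -0.04372666  0.19231811] [ 0.46874839 -0.29647199  0.17800019]
[-0.03230385  0.47679789] -1.850231102657548
cab ((737.3508911132812, -159.98609924316406), (237.58045959472656, 262.2664489746094), 2.7418253421783447) [[ 612.4238    -34.685394]
 [ 624.9695   -296.6516  ]
 [ 862.27795  -285.2868  ]
 [ 849.7323    -23.320587]] 0.20062842912770124
```

```bash
cat > mv.py <<'E'
import sys
from h import *
# usage: mv.py x y z [angle of tool y in deg]: tool-frame shift from the present pose, in units
a=list(map(float,sys.argv[1:])); s=env.observe(); R=s["ee_rot"]
d=R.T@(np.array(a[:3])-s["tcp_pos"])
now=np.degrees(np.arctan2(R[1,1],R[0,1])); sp=0
if len(a)>3: sp=-((a[3]-now+90)%180-90)/360
print(s["time"],s["tcp_pos"].round(4),"yang",now.round(2),"j",s["joint_positions"].round(1),"units",(d/.25).round(3),"spin",round(sp,4),"w",s["gripper_width"],"F",s["contact_force"].round(1))
E
python3 mv.py .30 .33 .16 92.2; python3 mv.py .4225 .1385 .15 92.2
```

```text
0.1 [0.1956 0.5137 0.2119] yang 69.15 j [64.3 20.1 94.7  0.  65.3 -4.8] units [-0.652 -0.538  0.208] spin -0.064 w 0.9998488110575742 F [-0.4 -0.3 -1.2]
0.1 [0.1956 0.5137 0.2119] yang 69.15 j [64.3 20.1 94.7  0.  65.3 -4.8] units [-1.383 -1.079  0.249] spin -0.064 w 0.9998488110575742 F [-0.4 -0.3 -1.2]
```

Emit:
carry_out([
  [-0.2,-0.15,0.06,-0.015,1],
  [-0.4,-0.3,0.12,-0.03,1],
  [-0.55,-0.45,0.18,-0.045,1],
  [-0.65,-0.54,0.2,-0.064,1],
  [-0.65,-0.54,0.2,-0.064,1],
  [-0.65,-0.54,0.2,-0.064,1],
  [-0.65,-0.54,0.2,-0.064,1],
])

```text
time: 0.68
tcp_pos: [0.3001, 0.3275, 0.1617]
ee_rot: [[-0.999, -0.035, -0.001], [-0.035, 0.999, -0.002], [0.001, -0.002, -1.0]]
contact_force: [-0.1, 0.7, -1.0]
gripper_width: 0.997
gripper_force: 0.0
```

```bash
python3 mv.py .4225 .1385 .15 92.2
```

```text
0.6833 [0.3001 0.3275 0.1617] yang 92.02 j [ 41.5  13.1 112.5  -0.   54.5 -50.5] units [-0.463 -0.773  0.047] spin -0.0005 w 0.9969305801280816 F [-0.1  0.7 -1. ]
```

Emit:
carry_out([
  [-0.08,-0.13,0.0,0,1],
  [-0.16,-0.26,0.0,0,1],
  [-0.24,-0.39,0.02,0,1],
  [-0.32,-0.52,0.03,0,1],
  [-0.4,-0.65,0.04,0,1],
  [-0.463,-0.773,0.047,0,1],
  [-0.463,-0.773,0.047,0,1],
  [-0.463,-0.773,0.047,0,1],
  [-0.463,-0.773,0.047,0,1],
])

```text
time: 1.43
tcp_pos: [0.4223, 0.1422, 0.1507]
ee_rot: [[-0.999, -0.038, -0.0], [-0.038, 0.999, 0.0], [0.0, 0.0, -1.0]]
contact_force: [-0.4, 1.0, 0.1]
gripper_width: 0.998
gripper_force: 0.0
```

```bash
python3 mv.py .4225 .1385 .025; python3 - <<'E'
from h import *
a,d=env.camera("wrist"); cv2.imwrite("pics/w1.png",a[:,:,::-1]); s=env.observe()
p=env.camera_params("wrist");T=np.array(p["tool_from_camera"]);W=np.eye(4);W[:3,:3]=s["ee_rot"];W[:3,3]=s["tcp_pos"]
p["extrinsics"]=np.linalg.inv(W@T)
v,u=np.mgrid[:420,:560];w=world("wrist",np.c_[u.ravel(),v.ravel()],d.ravel(),p)
m=(np.hypot(w[:,0]-.4225,w[:,1]-.1385)<.035)&(w[:,2]>.03)&(w[:,2]<.07);q=w[m]
print(len(q),q.max(0),q.min(0),q[q[:,2]>.055].mean(0))
print("sleeve", [ (lo,q[(q[:,2]>lo)&(q[:,2]<lo+.006)].mean(0)) for lo in (.03,.036,.042)])
E
```

```text
1.4333 [0.4223 0.1422 0.1507] yang 92.19 j [ 12.6  14.1 113.    0.   52.9 -79.6] units [-0.    -0.015  0.503] spin 0 w 0.9982062290539215 F [-0.4  1.   0.1]
1483 [0.43904771 0.16027136 0.06222531] [0.39944299 0.1193945  0.03003907] [0.41900274 0.14003482 0.05789421]
sleeve [(0.03, array([0.40873238, 0.14028454, 0.03346478])), (0.036, array([0.41431508, 0.13977877, 0.03903162])), (0.042, array([0.4152044 , 0.1402766 , 0.04500996]))]
```

Emit:
carry_out([
  [0,0,0.1,0,1],
  [0,0,0.2,0,1],
  [0,0,0.2,0,1],
  [0,0,0.2,0,1],
  [0,0,0.2,0,1],
])

```text
time: 1.9
tcp_pos: [0.4228, 0.1422, 0.1017]
ee_rot: [[-0.999, -0.04, 0.001], [-0.04, 0.999, 0.0], [-0.001, 0.0, -1.0]]
contact_force: [-0.3, -0.7, -0.4]
gripper_width: 1.005
gripper_force: 0.0
```

```bash
python3 mv.py .421 .139 .025 92.2
```

```text
1.9 [0.4228 0.1422 0.1017] yang 92.27 j [ 12.6  18.9 115.3   0.   45.8 -79.7] units [ 0.008 -0.012  0.307] spin 0.0002 w 1.0045754476010422 F [-0.3 -0.7 -0.4]
```

Emit:
carry_out([
  [0.008,-0.012,0.1,0,1],
  [0.008,-0.012,0.2,0,1],
  [0.008,-0.012,0.26,0,1],
  [0.008,-0.012,0.304,0,1],
  [0.008,-0.012,0.304,0,1],
  [0.008,-0.012,0.304,0,1],
  [0.008,-0.012,0.304,0,0.2],
  [0.008,-0.012,0.304,0,-0.2],
  [0.008,-0.012,0.304,0,-1],
  [0.008,-0.012,0.304,0,-1],
  [0.008,-0.012,0.304,0,-1],
  [0.008,-0.012,0.304,0,-1],
])

```text
time: 2.9
tcp_pos: [0.4211, 0.1387, 0.0254]
ee_rot: [[-0.999, -0.038, 0.001], [-0.038, 0.999, 0.001], [-0.001, 0.001, -1.0]]
contact_force: [-2.5, 3.3, 11.1]
gripper_width: 0.316
gripper_force: 54.7
```

Emit:
carry_out([
  [0,0,0,0,-1],
  [0,0,0,0,-1],
  [0,0,0,0,-1],
  [0,0,0,0,-1],
  [0,0,0,0,-1],
  [0,0,0,0,-1],
])

```text
time: 3.4
tcp_pos: [0.4211, 0.1387, 0.0254]
ee_rot: [[-0.999, -0.038, 0.001], [-0.038, 0.999, 0.001], [-0.001, 0.001, -1.0]]
contact_force: [-2.0, 3.5, 11.3]
gripper_width: 0.311
gripper_force: 54.6
```

```bash
python3 - <<'E'
from h import *
a,d=env.camera("wrist"); b,e=env.camera("scene")
c=cv2.resize(b[130:270,240:380],(420,420),interpolation=cv2.INTER_CUBIC)
cv2.imwrite("pics/g1.png",np.hstack([a[:,90:470],c])[:,:,::-1])
E
```

```text
(no output)
```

View pics/g1.png

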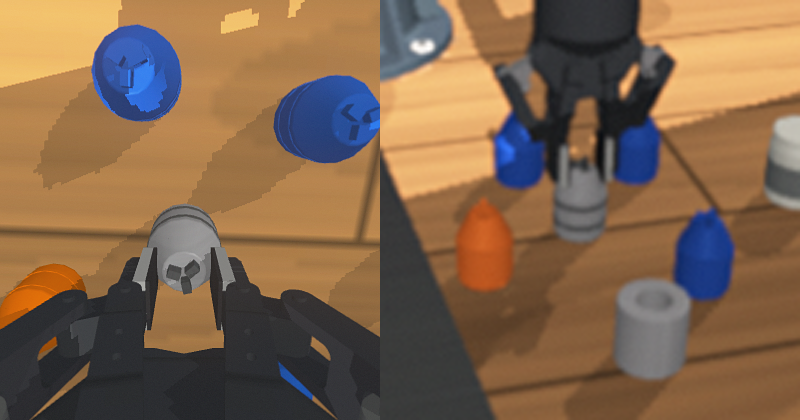

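```bash
python3 - <<'E'
from h import *
a,d=env.camera("wrist"); s=env.observe()
p=env.camera_params("wrist");T=np.array(p["tool_from_camera"]);W=np.eye(4);W[:3,:3]=s["ee_rot"];W[:3,3]=s["tcp_pos"]
p["extrinsics"]=np.linalg.inv(W@T)
v,u=np.mgrid[:420,:560];w=world("wrist",np.c_[u.ravel(),v.ravel()],d.ravel(),p).reshape(420,560,3)
for px in [(290,50),(275,275),(265,215),(270,225),(240,250),(310,250),(242,320),(322,318),(235,265),(315,300),(225,45)]: print(px,w[px[1],px[0]].round(4))
b,e=env.camera("scene"); ws=cloud("scene",e)
for c in [(565,150),(565,175),(565,183),(607,150),(607,175),(607,183),(580,190),(580,215),(580,232),(580,170),(580,160)]:
    x,y=240+(c[0]-380)/3,130+c[1]/3; print(c,ws[int(y),int(x)].round(4))
q=ws[150:225,285:330].reshape(-1,3);q=q[(np.hypot(q[:,0]-.422,q[:,1]-.139)<.06)&(q[:,2]<.1)]
for lo in np.arange(.004,.08,.006):
    r=q[(q[:,2]>lo)&(q[:,2]<lo+.006)]; print(lo.round(3),len(r),r.min(0).round(3),r.max(0).round(3)) if len(r) else 0
E
```

```text
(290, 50) [ 0.3124  0.144  -0.0019]
(275, 275) [0.4221 0.1397 0.0542]
(265, 215) [0.4003 0.1335 0.0275]
(270, 225) [0.402  0.1364 0.0389]
(240, 250) [0.4107 0.1226 0.0519]
(310, 250) [0.4098 0.156  0.0512]
(242, 320) [0.4335 0.1259 0.0738]
(322, 318) [0.4042 0.152  0.1118]
(235, 265) [0.4108 0.1221 0.0675]
(315, 300) [0.4136 0.1538 0.0879]
(225, 45) [0.3237 0.1165 0.0555]
(565, 150) [0.4345 0.121  0.0785]
(565, 175) [0.433  0.1219 0.0573]
(565, 183) [0.4359 0.1212 0.0514]
(607, 150) [0.4334 0.1536 0.0735]
(607, 175) [0.4303 0.1555 0.0511]
(607, 183) [ 0.3592  0.1805 -0.001 ]
(580, 190) [0.4373 0.1325 0.0454]
(580, 215) [0.4391 0.1325 0.0254]
(580, 232) [0.4412 0.1323 0.0107]
(580, 170) [0.4225 0.1367 0.0545]
(580, 160) [0.4199 0.1373 0.0608]
0.004 33 [0.421 0.116 0.004] [0.443 0.154 0.01 ]
0.01 45 [0.419 0.117 0.01 ] [0.444 0.154 0.016]
0.016 42 [0.419 0.117 0.016] [0.442 0.154 0.022]
0.022 38 [0.419 0.117 0.022] [0.442 0.154 0.028]
0.028 45 [0.416 0.116 0.028] [0.443 0.154 0.034]
0.034 48 [0.416 0.117 0.034] [0.443 0.155 0.04 ]
0.04 45 [0.424 0.117 0.04 ] [0.441 0.152 0.046]
0.046 53 [0.416 0.113 0.046] [0.436 0.163 0.052]
0.052 75 [0.413 0.11  0.052] [0.436 0.163 0.058]
0.058 55 [0.415 0.11  0.058] [0.436 0.163 0.064]
0.064 43 [0.412 0.11  0.064] [0.436 0.162 0.07 ]
0.07 40 [0.413 0.11  0.07 ] [0.435 0.164 0.076]
0.076 39 [0.413 0.11  0.076] [0.436 0.165 0.082]
```

Emit:
carry_out([
  [0,0,0,0,1],
  [0,0,0,0,1],
  [0,0,0,0,1],
  [0,0,0,0,1],
  [0,0,0,0,1],
  [0,0,0,0,1],
  [0,0,0,0,1],
  [0,0,0,0,1],
  [0,0,0,0,1],
])

```text
time: 4.35
tcp_pos: [0.4207, 0.1382, 0.0246]
ee_rot: [[-0.999, -0.038, -0.0], [-0.038, 0.999, -0.0], [0.0, 0.0, -1.0]]
contact_force: [-0.2, 0.8, -0.8]
gripper_width: 1.002
gripper_force: 0.0
```

```bash
cat > tip.py <<'E'
from h import *
def wcloud():
    s=env.observe(); a,d=env.camera("wrist")
    p=env.camera_params("wrist");W=np.eye(4);W[:3,:3]=s["ee_rot"];W[:3,3]=s["tcp_pos"]
    p["extrinsics"]=np.linalg.inv(W@np.array(p["tool_from_camera"]))
    v,u=np.mgrid[:420,:560];w=world("wrist",np.c_[u.ravel(),v.ravel()],d.ravel(),p).reshape(420,560,3);w[d==0]=np.nan
    return s,a,w
if __name__=="__main__":
    s,a,w=wcloud(); print(s["tcp_pos"],s["contact_force"],s["gripper_width"])
    b,e=env.camera("scene"); ws=cloud("scene",e)
    for n,c in(("wrist",w),("scene",ws)):
        q=(c.reshape(-1,3)-s["tcp_pos"])@s["ee_rot"]; q=q[np.isfinite(q[:,2])]
        for side in(-1,1):
            m=(abs(q[:,0])<.014)&(q[:,1]*side>.026)&(q[:,1]*side<.06)&(abs(q[:,2])<.2)&(c.reshape(-1,3)[np.isfinite(c.reshape(-1,3)[:,2])][:,2]>.008)
            r=q[m]; print(n,side,len(r),r[:,2].max().round(4) if len(r) else 0, np.sort(r[:,2])[-5:].round(4))
    q=w.reshape(-1,3);q=q[(np.hypot(q[:,0]-.421,q[:,1]-.139)<.026)&(q[:,2]>.008)&(q[:,2]<.066)];print("chuck",q.max(0),q.min(0))
    cv2.imwrite("pics/g2.png",np.hstack([a[:,90:470],cv2.resize(b[130:270,240:380],(420,420),interpolation=cv2.INTER_CUBIC)])[:,:,::-1])
E
python3 tip.py
```

```text
[0.42067916 0.13824489 0.02463016] [-0.16610429  0.81693996 -0.78822928] 1.0023694844961373
wrist -1 8506 -0.0294 [-0.0306 -0.0305 -0.0304 -0.0296 -0.0294]
wrist 1 7985 -0.0297 [-0.031  -0.0309 -0.0308 -0.0302 -0.0297]
scene -1 522 -0.0315 [-0.0342 -0.0331 -0.0323 -0.032  -0.0315]
scene 1 361 -0.0313 [-0.0335 -0.0333 -0.0323 -0.032  -0.0313]
chuck [0.43474604 0.15938457 0.06242449] [0.39908408 0.11833222 0.00812173]
```

View pics/g2.png

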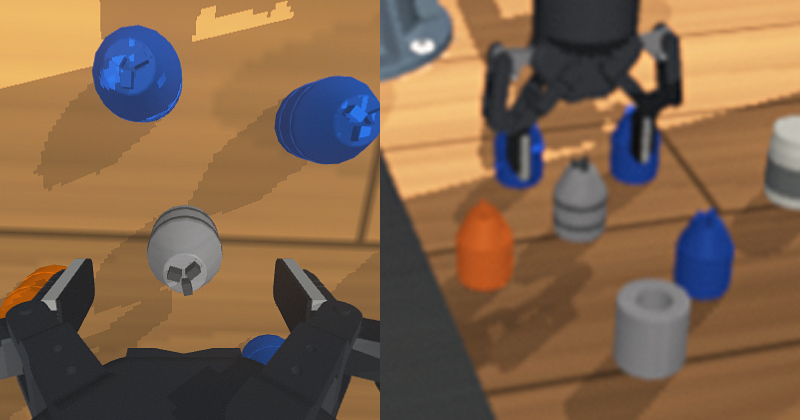

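The fingertips actually sit about 30 mm farther back than stated: both cameras put them 30 mm behind the TCP when open and about 24 mm behind when gripping. The first grip therefore closed on the cone. I'll go 35 mm lower, checking the force on the way.

Emit:
carry_out([
  [0,0.004,0.03,0,1],
  [0,0.004,0.06,0,1],
  [0,0.004,0.09,0,1],
  [0,0.004,0.11,0,1],
  [0,0.004,0.13,0,1],
  [0,0.004,0.14,0,1],
  [0,0.004,0.14,0,1],
  [0,0.004,0.14,0,1],
])

```text
time: 5.12
tcp_pos: [0.4206, 0.1393, -0.0104]
ee_rot: [[-0.999, -0.038, -0.0], [-0.038, 0.999, -0.0], [0.0, -0.0, -1.0]]
contact_force: [-0.0, 0.6, 0.6]
gripper_width: 0.997
gripper_force: 0.0
```

Emit:
carry_out([
  [0,0,0,0,0.3],
  [0,0,0,0,0.1],
  [0,0,0,0,-0.2],
  [0,0,0,0,-1],
  [0,0,0,0,-1],
  [0,0,0,0,-1],
  [0,0,0,0,-1],
  [0,0,0,0,-1],
  [0,0,0,0,-1],
  [0,0,0,0,-1],
])

```text
time: 5.95
tcp_pos: [0.4208, 0.1393, -0.0099]
ee_rot: [[-0.999, -0.038, 0.0], [-0.038, 0.999, 0.0], [-0.0, 0.0, -1.0]]
contact_force: [-1.5, -0.4, 7.7]
gripper_width: 0.46
gripper_force: 59.4
```

Emit:
carry_out([
  [0,0,-0.03,0,-1],
  [0,0,-0.08,0,-1],
  [0,0,-0.15,0,-1],
  [0,0,-0.25,0,-1],
  [0,0,-0.37,0,-1],
  [0,0,-0.49,0,-1],
  [0,0,-0.61,0,-1],
  [0,0,-0.73,0,-1],
  [0,0,-0.82,0,-1],
  [0,0,-0.86,0,-1],
  [0,0,-0.86,0,-1],
  [0,0,-0.86,0,-1],
])

```text
time: 6.95
tcp_pos: [0.4201, 0.1391, 0.2038]
ee_rot: [[-0.999, -0.038, -0.001], [-0.038, 0.999, -0.0], [0.001, -0.0, -1.0]]
contact_force: [0.4, -0.8, -4.1]
gripper_width: 0.461
gripper_force: 61.4
```

```bash
python3 - <<'E'
from tip import *
s,a,w=wcloud(); b,e=env.camera("scene"); t,f=env.camera("top")
print(s["tcp_pos"],s["contact_force"],s["gripper_width"],s["gripper_force"])
q=(w.reshape(-1,3)-s["tcp_pos"])@s["ee_rot"]; q=q[(abs(q[:,0])<.03)&(abs(q[:,1])<.03)&(q[:,2]>-.06)&(q[:,2]<.05)]; print("chuck in tool",q.max(0),q.min(0))
ws=cloud("scene",e); q=(ws.reshape(-1,3)-s["tcp_pos"])@s["ee_rot"]; q=q[(abs(q[:,0])<.03)&(abs(q[:,1])<.03)&(q[:,2]>-.06)&(q[:,2]<.05)]
for lo in np.arange(-.06,.03,.01):
    r=q[(q[:,2]>lo)&(q[:,2]<lo+.01)]; print(lo.round(3),len(r),r.min(0).round(4),r.max(0).round(4)) if len(r) else 0
print("foot",q[:,2].max())
c=b[0:300,200:420]; cv2.imwrite("pics/g3.png",np.hstack([a[:,90:470],cv2.resize(c,(308,420),interpolation=cv2.INTER_CUBIC)])[:,:,::-1])
E
python3 mv.py .545 -.18 .205 92.2
```

```text
[0.42012626 0.13914224 0.20384825] [ 0.35619117 -0.77916529 -4.11336132] 0.4611495464780528 61.449096918222494
chuck in tool [ 0.0218247   0.02999759 -0.01250052] [-0.01166637 -0.02999928 -0.05999667]
-0.06 150 [-0.0201 -0.0294 -0.0599] [ 0.0099  0.0299 -0.05  ]
-0.05 146 [-0.0223 -0.0287 -0.05  ] [ 0.0035  0.0296 -0.04  ]
-0.04 132 [-0.0216 -0.0285 -0.04  ] [-0.0059  0.029  -0.03  ]
-0.03 125 [-0.0215 -0.0299 -0.0299] [ 0.0018  0.0296 -0.02  ]
-0.02 84 [-0.0223 -0.0214 -0.0199] [-0.0004  0.0162 -0.0102]
-0.01 4 [-0.0169 -0.016  -0.0097] [-0.0099  0.0052 -0.0089]
foot -0.008875212771779961
7.1 [0.4198 0.1391 0.203 ] yang 92.19 j [ 12.3   9.5 110.2  -0.   60.4 -79.9] units [-0.452 -1.294 -0.009] spin -0.0 w 0.45159770540401006 F [ 0.3 -1.1 -4.7]
```

View pics/g3.png

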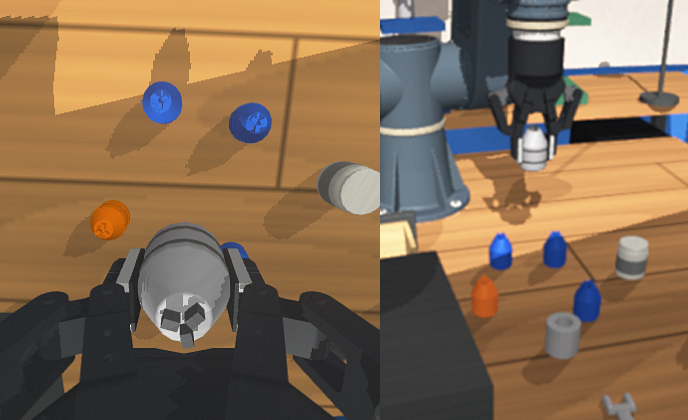

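The chuck is held upright on its sleeve, with the foot 10 mm behind the TCP. Next I'll carry it over and measure the inside of the drawer.

Emit:
carry_out([
  [-0.02,-0.06,-0.05,0,-1],
  [-0.06,-0.16,-0.07,0,-1],
  [-0.1,-0.28,-0.08,0,-1],
  [-0.14,-0.4,-0.08,0,-1],
  [-0.19,-0.52,-0.08,0,-1],
  [-0.23,-0.64,-0.08,0,-1],
  [-0.27,-0.76,-0.08,0,-1],
  [-0.31,-0.86,-0.08,0,-1],
  [-0.34,-0.92,-0.08,0,-1],
  [-0.34,-0.92,-0.08,0,-1],
  [-0.34,-0.92,-0.08,0,-1],
])

```text
time: 8.02
tcp_pos: [0.5139, -0.0877, 0.2231]
ee_rot: [[-0.999, -0.037, -0.003], [-0.037, 0.999, 0.001], [0.003, 0.001, -1.0]]
contact_force: [-0.1, 0.7, -4.8]
gripper_width: 0.46
gripper_force: 61.8
```

```bash
python3 - <<'E'
from h import *
w=np.load("top.npz")["w"]; q=w.reshape(-1,3); q=q[np.isfinite(q[:,0])]
th=np.radians(2.2); ex=np.array([np.cos(th),np.sin(th)]);ey=np.array([-ex[1],ex[0]])
o=np.array([.545,-.18]); q=np.c_[(q[:,:2]-o)@ex,(q[:,:2]-o)@ey,q[:,2]]
q=q[(abs(q[:,0])<.12)&(abs(q[:,1])<.14)]
f=q[(q[:,2]>.104)&(q[:,2]<.117)]; print("floor xy pct",np.percentile(f,[.5,2,98,99.5],axis=0).round(4))
r=q[(q[:,2]>.128)&(q[:,2]<.145)&(q[:,1]>.05)];print("rack",np.percentile(r,[2,50,98],axis=0).round(4))
pt=q[(q[:,2]>.183)&(q[:,2]<.196)];print("rims",np.percentile(pt,[1,50,99],axis=0).round(4))
for y0 in(-.1,-.05,0,.05,.1):
    m=abs(q[:,1]-y0)<.006; a=q[m&(q[:,2]>.18)&(q[:,2]<.196)&(q[:,0]<0)]; c=q[m&(q[:,2]>.197)&(q[:,2]<.21)]; b=q[m&(q[:,0]<-.07)&(q[:,2]>.155)&(q[:,2]<.176)]
    print(y0,"panel top",a[:,0].min().round(4),a[:,0].max().round(4),"cab",c[:,0].min().round(4))
E
python3 mv.py .545 -.18 .222 92.2
```

```text
floor xy pct [[-0.0712 -0.0975  0.1064]
 [-0.0423 -0.0956  0.1074]
 [ 0.0917  0.106   0.1141]
 [ 0.0939  0.127   0.1156]]
rack [[-0.0713  0.085   0.1283]
 [ 0.0404  0.1027  0.1307]
 [ 0.0869  0.1321  0.1428]]
rims [[-0.0714 -0.1113  0.1843]
 [-0.0632  0.0138  0.1882]
 [ 0.0762  0.1362  0.1951]]
-0.1 panel top -0.0715 -0.0025 cab 0.0759
-0.05 panel top -0.0715 -0.053 cab 0.0752
0 panel top -0.0715 -0.0507 cab 0.0748
0.05 panel top -0.0713 -0.0526 cab 0.0742
0.1 panel top -0.0716 -0.0515 cab 0.0737
8.0167 [ 0.5139 -0.0877  0.2231] yang 92.12 j [ -14.8   16.5   98.     0.    65.6 -106.9] units [-0.11  -0.374  0.004] spin -0.0002 w 0.4604367774320606 F [-0.1  0.7 -4.8]
```

Emit:
carry_out([
  [-0.03,-0.08,0,0,-1],
  [-0.07,-0.19,0,0,-1],
  [-0.1,-0.3,0,0,-1],
  [-0.122,-0.37,0,0,-1],
  [-0.122,-0.394,0,0,-1],
  [-0.122,-0.394,0,0,-1],
  [-0.122,-0.394,0,0,-1],
  [-0.122,-0.394,0,0,-1],
])

```text
time: 8.68
tcp_pos: [0.5483, -0.1832, 0.2244]
ee_rot: [[-0.999, -0.039, -0.001], [-0.039, 0.999, 0.001], [0.001, 0.001, -1.0]]
contact_force: [-1.2, 0.6, -4.4]
gripper_width: 0.458
gripper_force: 61.9
```

```bash
python3 mv.py .548 -.185 .106 92.2
```

```text
8.6833 [ 0.5483 -0.1832  0.2244] yang 92.25 j [ -23.1   22.4   89.5    0.    68.1 -115.4] units [ 0.001 -0.008  0.474] spin 0.0001 w 0.45786792234247264 F [-1.2  0.6 -4.4]
```

Emit:
carry_out([
  [0,-0.008,0.05,0,-1],
  [0,-0.008,0.12,0,-1],
  [0,-0.008,0.19,0,-1],
  [0,-0.008,0.26,0,-1],
  [0,-0.008,0.33,0,-1],
  [0,-0.008,0.39,0,-1],
  [0,-0.008,0.43,0,-1],
  [0,-0.008,0.46,0,-1],
  [0,-0.008,0.472,0,-1],
  [0,-0.008,0.472,0,-1],
  [0,-0.008,0.472,0,-1],
])

```text
time: 9.6
tcp_pos: [0.5491, -0.1865, 0.1073]
ee_rot: [[-0.999, -0.038, 0.001], [-0.038, 0.999, -0.0], [-0.001, -0.0, -1.0]]
contact_force: [0.3, 0.2, -4.3]
gripper_width: 0.459
gripper_force: 61.9
```

Emit:
carry_out([
  [0,0,0.004,0,-1],
  [0,0,0.008,0,-1],
  [0,0,0.012,0,-1],
  [0,0,0.012,0,-1],
  [0,0,0.012,0,-1],
])

```text
time: 10.02
tcp_pos: [0.5488, -0.1866, 0.1037]
ee_rot: [[-0.999, -0.038, 0.0], [-0.038, 0.999, -0.0], [-0.0, -0.0, -1.0]]
contact_force: [-0.5, 0.1, -3.9]
gripper_width: 0.455
gripper_force: 61.9
```

Emit:
carry_out([
  [0,0,0.003,0,-1],
  [0,0,0.006,0,-1],
  [0,0,0.006,0,-1],
  [0,0,0.006,0,-1],
])

```text
time: 10.35
tcp_pos: [0.5487, -0.1865, 0.1021]
ee_rot: [[-0.999, -0.038, -0.0], [-0.038, 0.999, 0.0], [0.0, 0.0, -1.0]]
contact_force: [0.9, 0.0, -4.0]
gripper_width: 0.457
gripper_force: 61.9
```

Emit:
carry_out([
  [0,0,0.002,0,-1],
  [0,0,0.004,0,-1],
  [0,0,0.004,0,-1],
  [0,0,0.004,0,-1],
])

```text
time: 10.68
tcp_pos: [0.5487, -0.1866, 0.1011]
ee_rot: [[-0.999, -0.038, -0.0], [-0.038, 0.999, 0.0], [0.0, 0.0, -1.0]]
contact_force: [0.6, 0.2, -4.7]
gripper_width: 0.457
gripper_force: 61.9
```

Emit:
carry_out([
  [0,0,0.003,0,-1],
  [0,0,0.006,0,-1],
  [0,0,0.006,0,-1],
  [0,0,0.006,0,-1],
])

```text
time: 11.02
tcp_pos: [0.5492, -0.1866, 0.1002]
ee_rot: [[-0.999, -0.038, 0.001], [-0.038, 0.999, -0.0], [-0.001, -0.0, -1.0]]
contact_force: [-0.5, 1.5, 3.2]
gripper_width: 0.458
gripper_force: 62.6
```

Emit:
carry_out([
  [0,0,0.002,0,-1],
  [0,0,0.004,0,-1],
  [0,0,0.004,0,-1],
  [0,0,0.004,0,-1],
])

```text
time: 11.35
tcp_pos: [0.5498, -0.1866, 0.1002]
ee_rot: [[-0.999, -0.038, 0.003], [-0.038, 0.999, -0.001], [-0.003, -0.001, -1.0]]
contact_force: [-0.4, 3.0, 11.4]
gripper_width: 0.459
gripper_force: 63.6
```

Emit:
carry_out([
  [0,0,-0.004,0,-1],
  [0,0,-0.004,0,-1],
  [0,0,-0.004,0,0.0],
  [0,0,-0.004,0,0.2],
  [0,0,-0.004,0,0.5],
  [0,0,-0.004,0,0.8],
  [0,0,-0.004,0,0.8],
  [0,0,-0.004,0,0.8],
  [0,0,-0.004,0,0.8],
  [0,0,-0.004,0,0.8],
])

```text
time: 12.18
tcp_pos: [0.5487, -0.1866, 0.0996]
ee_rot: [[-0.999, -0.038, -0.0], [-0.038, 0.999, 0.0], [0.0, 0.0, -1.0]]
contact_force: [-0.4, -0.2, -1.1]
gripper_width: 0.904
gripper_force: 0.0
```

Emit:
carry_out([
  [0,0,-0.03,0,0.8],
  [0,0,-0.07,0,0.8],
  [0,0,-0.14,0,0.8],
  [0,0,-0.22,0,0.8],
  [0,0,-0.32,0,0.8],
  [0,0,-0.42,0,0.8],
  [0,0,-0.52,0,0.8],
  [0,0,-0.62,0,0.8],
  [0,0,-0.66,0,0.8],
  [0,0,-0.66,0,0.8],
  [0,0,-0.66,0,0.8],
])

```text
time: 13.1
tcp_pos: [0.5486, -0.1865, 0.2644]
ee_rot: [[-0.999, -0.038, 0.0], [-0.038, 0.999, -0.0], [-0.0, -0.0, -1.0]]
contact_force: [0.1, -0.5, -0.5]
gripper_width: 0.905
gripper_force: 0.0
```

```bash
python3 - <<'E'
from tip import *
s,a,w=wcloud(); b,e=env.camera("scene"); print(s["tcp_pos"],s["contact_force"],s["gripper_width"])
q=w.reshape(-1,3); q=q[(np.hypot(q[:,0]-.549,q[:,1]+.1866)<.035)&(q[:,2]>.12)&(q[:,2]<.18)]; print(len(q),q.max(0),q.min(0),q[q[:,2]>.165].mean(0))
cv2.imwrite("pics/p1.png",np.hstack([a[:,90:470],b[:,:420]])[:,:,::-1])
E
```

```text
[ 0.54855043 -0.18649025  0.26443983] [ 0.10844895 -0.51791963 -0.46673459] 0.9052568253781338
1553 [ 0.56749408 -0.16622756  0.17230373] [ 0.52751719 -0.20696719  0.12003734] [ 0.5474643  -0.18697264  0.168159  ]
```

View pics/p1.png

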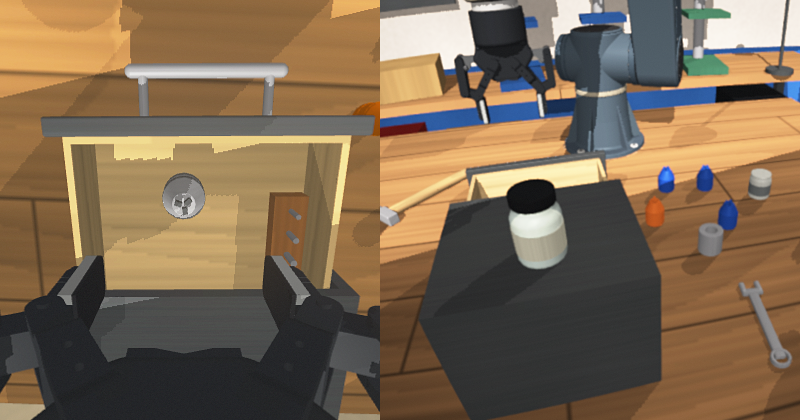

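The chuck stands upright in the drawer at (0.547, -0.187), with its top at 0.172; in the wrist view it is at (183,195). Next I'll shut the fingers and go round to the front of the handle.

```bash
python3 mv.py .385 -.175 .264; python3 mv.py .385 -.175 .128
```

```text
13.2 [ 0.5481 -0.1863  0.2632] yang 92.2 j [ -23.4   20.6   86.6   -0.    73.  -115.6] units [ 0.65   0.07  -0.002] spin 0 w 0.9010284840962957 F [ 0.  -0.1 -0.3]
13.2 [ 0.5481 -0.1863  0.2632] yang 92.2 j [ -23.4   20.6   86.6   -0.    73.  -115.6] units [0.649 0.07  0.542] spin 0 w 0.9010284840962957 F [ 0.  -0.1 -0.3]
```

Emit:
carry_out([
  [0.06,0.01,0,0,0],
  [0.16,0.02,0,0,-1],
  [0.28,0.04,0,0,-1],
  [0.4,0.05,0,0,-1],
  [0.52,0.06,0,0,-1],
  [0.61,0.07,0,0,-1],
  [0.65,0.07,0,0,-1],
  [0.65,0.07,0,0,-1],
  [0.65,0.07,0,0,-1],
  [0.65,0.07,0,0,-1],
])

```text
time: 14.03
tcp_pos: [0.3866, -0.1755, 0.2644]
ee_rot: [[-0.999, -0.038, -0.0], [-0.038, 0.999, 0.0], [0.0, 0.0, -1.0]]
contact_force: [0.9, 0.6, -0.2]
gripper_width: 0.002
gripper_force: 0.0
```

Emit:
carry_out([
  [0,0,0.05,0,-1],
  [0,0,0.12,0,-1],
  [0,0,0.2,0,-1],
  [0,0,0.3,0,-1],
  [0,0,0.4,0,-1],
  [0,0,0.48,0,-1],
  [0,0,0.53,0,-1],
  [0,0,0.54,0,-1],
  [0,0,0.54,0,-1],
  [0,0,0.54,0,-1],
])

```text
time: 14.87
tcp_pos: [0.3864, -0.1755, 0.13]
ee_rot: [[-0.999, -0.039, 0.0], [-0.039, 0.999, -0.0], [-0.0, -0.0, -1.0]]
contact_force: [-0.5, 0.1, -0.5]
gripper_width: -0.001
gripper_force: 0.0
```

```bash
python3 - <<'E'
from tip import *
s,a,w=wcloud(); t,d=env.camera("top"); wt=cloud("top",d); print(s["tcp_pos"],s["contact_force"],s["gripper_width"])
q=(w.reshape(-1,3)-s["tcp_pos"])@s["ee_rot"]; q=q[(abs(q[:,0])<.02)&(abs(q[:,1])<.03)&(abs(q[:,2])<.06)]; print("tip",q.max(0),q.min(0))
for c in(w,wt):
    b=c.reshape(-1,3); b=b[(b[:,0]>.415)&(b[:,0]<.455)&(b[:,1]>-.235)&(b[:,1]<-.11)&(b[:,2]>.15)&(b[:,2]<.18)]; print("bar",len(b),b.min(0),b.max(0)) if len(b) else 0
cv2.imwrite("pics/p2.png",np.hstack([a[:,90:470],t[100:,180:].copy() if 0 else t[:,180:]])[:,:,::-1])
E
```

```text
[ 0.38643569 -0.17548921  0.13004323] [-0.52575077  0.07200913 -0.45787116] -0.0008347411442578644
tip [ 0.01270494  0.01972177 -0.02106585] [-0.01193252 -0.01951977 -0.05999129]
bar 46 [ 0.42967624 -0.23285815  0.1567473 ] [ 0.43668055 -0.11408279  0.16184417]
bar 279 [ 0.4317392  -0.18693012  0.16025945] [ 0.45406018 -0.1101291   0.1718287 ]
```

View pics/p2.png

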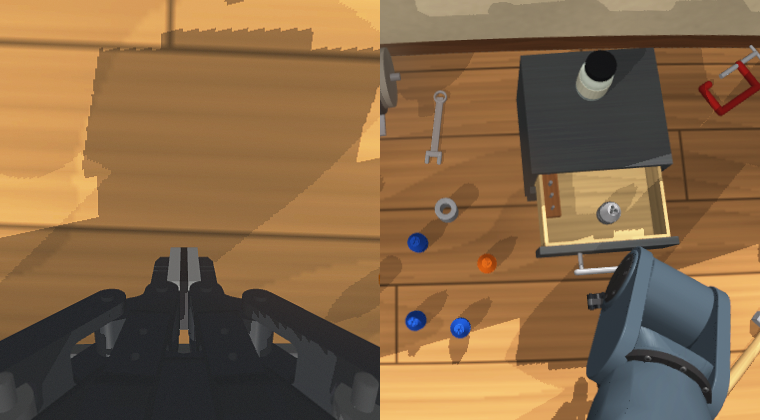

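Emit:
carry_out([
  [0,0,0.02,0,-1],
  [-0.02,0,0.04,0,-1],
  [-0.06,0,0.04,0,-1],
  [-0.09,0,0.04,0,-1],
  [-0.11,0,0.04,0,-1],
  [-0.11,0,0.04,0,-1],
  [-0.118,0,0.04,0,-1],
  [-0.126,0,0.04,0,-1],
  [-0.134,0,0.04,0,-1],
  [-0.142,0,0.04,0,-1],
  [-0.15,0,0.04,0,-1],
  [-0.158,0,0.04,0,-1],
])

```text
time: 15.97
tcp_pos: [0.4252, -0.1738, 0.1197]
ee_rot: [[-0.999, -0.038, -0.0], [-0.038, 0.999, 0.0], [0.0, 0.0, -1.0]]
contact_force: [-0.9, 0.2, -0.0]
gripper_width: -0.004
gripper_force: 0.5
```

Emit:
carry_out([
  [-0.008,0,0,0,-1],
  [-0.017,0,0,0,-1],
  [-0.027,0,0,0,-1],
  [-0.038,0,0,0,-1],
  [-0.05,0,0,0,-1],
  [-0.063,0,0,0,-1],
  [-0.076,0,0,0,-1],
  [-0.089,0,0,0,-1],
  [-0.102,0,0,0,-1],
  [-0.115,0,0,0,-1],
  [-0.126,0,0,0,-1],
  [-0.136,0,0,0,-1],
])

```text
time: 16.97
tcp_pos: [0.4594, -0.1724, 0.1196]
ee_rot: [[-0.999, -0.038, -0.0], [-0.038, 0.999, 0.0], [0.0, 0.0, -1.0]]
contact_force: [-1.3, 0.4, -0.3]
gripper_width: -0.003
gripper_force: 0.6
```

```bash
python3 - <<'E'
from h import *
s=env.observe();print(s["tcp_pos"],s["contact_force"],s["joint_positions"].round(1))
t,d=env.camera("top"); w=cloud("top",d).reshape(-1,3)
p=w[(w[:,2]>.183)&(w[:,2]<.194)&(w[:,1]<-.06)&(w[:,1]>-.12)&(w[:,0]>.44)&(w[:,0]<.62)];print("panel x",p[:,0].min(),p[:,0].max())
c=w[(w[:,2]>.155)&(w[:,2]<.178)&(w[:,1]<-.16)&(w[:,1]>-.21)&(w[:,0]>.54)&(w[:,0]<.63)];print("chuck top",len(c),c.mean(0) if len(c) else 0,c.max(0) if len(c) else 0)
E
```

```text
[ 0.45940357 -0.17244286  0.11958874] [-1.26488114  0.39743575 -0.33980262] [ -26.    21.2  108.2    0.    50.6 -118.2]
panel x 0.5064313419974852 0.6174268398474274
chuck top 227 [ 0.58439019 -0.1824557   0.16366796] [ 0.60217314 -0.16752968  0.17537847]
```

Drawer moving smoothly (~35 mm so far), chuck still upright.

Emit:
carry_out([
  [-0.01,0,0,0,-1],
  [-0.021,0,0,0,-1],
  [-0.034,0,0,0,-1],
  [-0.048,0,0,0,-1],
  [-0.062,0,0,0,-1],
  [-0.076,0,0,0,-1],
  [-0.09,0,0,0,-1],
  [-0.104,0,0,0,-1],
  [-0.118,0,0,0,-1],
  [-0.132,0,0,0,-1],
  [-0.146,0,0,0,-1],
  [-0.16,0,0,0,-1],
])

```text
time: 18.02
tcp_pos: [0.4994, -0.1709, 0.1196]
ee_rot: [[-0.999, -0.038, -0.0], [-0.038, 0.999, 0.0], [0.0, 0.0, -1.0]]
contact_force: [-0.8, 0.6, 0.0]
gripper_width: -0.002
gripper_force: 0.6
```

Emit:
carry_out([
  [-0.014,0,0,0,-1],
  [-0.028,0,0,0,-1],
  [-0.042,0,0,0,-1],
  [-0.056,0,0,0,-1],
  [-0.07,0,0,0,-1],
  [-0.084,0,0,0,-1],
  [-0.098,0,0,0,-1],
  [-0.112,0,0,0,-1],
  [-0.124,0,0,0,-1],
  [-0.134,0,0,0,-1],
  [-0.142,0,0,0,-1],
  [-0.15,0,0,0,-1],
])

```text
time: 19.02
tcp_pos: [0.5367, -0.1695, 0.1196]
ee_rot: [[-0.999, -0.038, -0.0], [-0.038, 0.999, -0.0], [0.0, -0.0, -1.0]]
contact_force: [-1.3, 1.0, 0.1]
gripper_width: -0.001
gripper_force: 0.6
```

Emit:
carry_out([
  [-0.006,0,0,0,-1],
  [-0.012,0,0,0,-1],
  [-0.018,0,0,0,-1],
  [-0.024,0,0,0,-1],
  [-0.028,0,0,0,-1],
])

```text
time: 19.43
tcp_pos: [0.5437, -0.1693, 0.1197]
ee_rot: [[-0.999, -0.038, 0.0], [-0.038, 0.999, -0.0], [-0.0, -0.0, -1.0]]
contact_force: [-1.4, -0.3, -0.5]
gripper_width: -0.001
gripper_force: 0.6
```

Emit:
carry_out([
  [-0.004,0,0,0,-1],
  [-0.008,0,0,0,-1],
  [-0.012,0,0,0,-1],
  [-0.016,0,0,0,-1],
])

```text
time: 19.77
tcp_pos: [0.5476, -0.1691, 0.1196]
ee_rot: [[-0.999, -0.038, -0.0], [-0.038, 0.999, -0.0], [0.0, -0.0, -1.0]]
contact_force: [-1.9, 0.6, 0.6]
gripper_width: -0.001
gripper_force: 0.5
```

Emit:
carry_out([
  [-0.004,0,0,0,-1],
  [-0.008,0,0,0,-1],
  [-0.012,0,0,0,-1],
  [-0.016,0,0,0,-1],
])

```text
time: 20.1
tcp_pos: [0.5516, -0.1689, 0.1196]
ee_rot: [[-0.999, -0.038, -0.0], [-0.038, 0.999, 0.0], [0.0, 0.0, -1.0]]
contact_force: [-1.5, 0.7, -0.1]
gripper_width: -0.002
gripper_force: 0.5
```

Emit:
carry_out([
  [-0.004,0,0,0,-1],
  [-0.008,0,0,0,-1],
  [-0.012,0,0,0,-1],
])

```text
time: 20.35
tcp_pos: [0.5526, -0.1688, 0.1195]
ee_rot: [[-0.999, -0.039, -0.005], [-0.039, 0.999, 0.001], [0.005, 0.001, -1.0]]
contact_force: [-19.6, -1.6, 10.6]
gripper_width: 0.003
gripper_force: 9.7
```

Emit:
carry_out([
  [-0.004,0,0,0,-1],
  [-0.008,0,0,0,-1],
])

```text
time: 20.52
tcp_pos: [0.5526, -0.1687, 0.1194]
ee_rot: [[-0.999, -0.039, -0.01], [-0.039, 0.999, 0.001], [0.01, 0.001, -1.0]]
contact_force: [-32.9, -1.8, 18.6]
gripper_width: 0.0
gripper_force: 16.2
```

The drawer has reached its stop. Now I'll back off.

Emit:
carry_out([
  [0.01,0,0,0,-1],
  [0.03,0,0,0,-1],
  [0.08,0,0,0,-1],
  [0.15,0,0,0,-1],
  [0.25,0,0,0,-1],
  [0.36,0,0,0,-1],
  [0.48,0,0,0,-1],
  [0.55,0,0,0,-1],
  [0.55,0,0,0,-1],
  [0.55,0,0,0,-1],
  [0.55,0,0,0,-1],
])

```text
time: 21.43
tcp_pos: [0.4201, -0.1744, 0.12]
ee_rot: [[-0.999, -0.038, 0.002], [-0.038, 0.999, -0.001], [-0.001, -0.001, -1.0]]
contact_force: [-0.5, -1.2, -0.1]
gripper_width: 0.002
gripper_force: 0.0
```

```bash
python3 - <<'E'
from h import *
s=env.observe();print(s["time"],s["tcp_pos"],s["contact_force"])
t,d=env.camera("top"); b,_=env.camera("scene"); w=cloud("top",d).reshape(-1,3)
for y in(-.06,-.1,-.24,-.27):
    p=w[(w[:,2]>.18)&(w[:,2]<.194)&(abs(w[:,1]-y)<.008)&(w[:,0]>.57)&(w[:,0]<.66)];c=w[(w[:,2]>.197)&(w[:,2]<.21)&(abs(w[:,1]-y)<.008)&(w[:,0]>.57)]
    print(y,"panel x",p[:,0].min() if len(p) else 0,p[:,0].max() if len(p) else 0,"cab",c[:,0].min())
cv2.imwrite("pics/end.png",np.hstack([t[:,180:],b[:,:400]])[:,:,::-1])
E
```

```text
21.4333 [ 0.42010557 -0.17438154  0.11999368] [-0.52873003 -1.19679058 -0.07800812]
-0.06 panel x 0.5989370572825362 0.6151119020036512 cab 0.613896955251286
-0.1 panel x 0.6006284786869373 0.6169226866044933 cab 0.6158906260379814
-0.24 panel x 0.6074123210350437 0.6247918521409643 cab 0.6222769987844934
-0.27 panel x 0.6084826176619376 0.6262618601838645 cab 0.62426058007893
```

View pics/end.png

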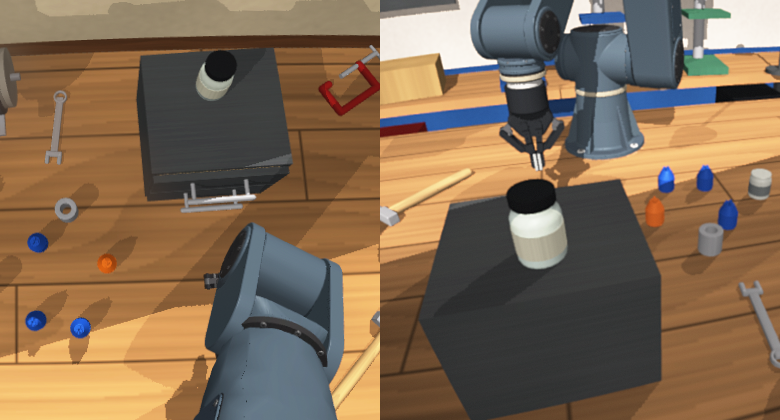

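The drawer is flush against the cabinet front, with the handle at about (220,200), and the robot is clear of it. I'm handing in.

```bash
python3 -c "
from workcell import env
print(env.close_job())"
```

```text
the job is handed in; nothing more can be done
None
```

I stood the chuck jaws up in the top drawer, let go of it, pushed the drawer shut to its stop and handed the job in at about 21.5 s; the chuck was last seen upright about 37 mm into the push, and I could not see it once the drawer was shut.

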